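Square the sprung fence of a corner jig and hold it

ROBOT

A 6-joint arm with a two-finger parallel gripper is mounted at the origin on a cart in front of the work surface, level with it; the furniture and walls round the work are solid. World frame = base frame: x ahead of the robot, y to its left, z up, the work surface at z = 0. Lengths are in m, angles in degrees, forces in N, time in s.
With the tool pointing down it reaches from about 0.3 to 0.75 m from the base axis. Payload 8.5 kg.
Tool frame: the origin (TCP) lies on the centre line of the jaws, within the pads' length; the fingertips stand 11 mm ahead of it and the grasp point (between the pads) lies 8 mm behind it; x points along the fingers, y is the direction in which the jaws open and shut, and the axes are right-handed (so a half turn about x gives the same grasp; the last joint's range is limited). The gripper opens to 85 mm and grips with 20 to 120 N. Pads are 22 mm wide; open, the fingers measure 114 mm over their backs; the gripper's body (76 mm by 85 mm) begins 54 mm behind the grasp point. The pads swing forward as they close: fully open they stand 13 mm farther back than shut.
Start: joints at [-79.716, 21.807, 74.336, -0, 83.858, -12.336], TCP at [0.212, -0.508, 0.242] pointing down, gripper open.
Joint ranges: [-178.18, 178.18], [-50.72, 133.34], [12.68, 142.11], [-81.47, 261.47], [9.98, 163.14], [-165.26, 165.26]. Speed limits (degrees/s): [136.94, 136.94, 180, 180, 180, 180].

INTERFACE

Orientations are given as a 3x3 rotation matrix whose columns are the frame's x, y, z axes.
In Python, from rig import env gives the robot as it stands.
- The arm moves only by the tool carry_out, never from a script. Its argument "motion" is a list that holds one entry, the list of rows, each a list of 7 numbers: the shift along the tool's x, y, z in cm, then the turn, a rotation vector about the tool's x, y, z in rad, then the finger opening in cm, from 0 to 8.54. A call has 1 to 5 rows; each row is the pose to reach, as a shift and turn from the pose commanded when the call began, along the tool's axes at that moment; what a row does not reach only later rows make up. A row lasts 1/12 s, in which the tool goes at most 41.7 mm and 7.16 degrees, less where a joint would pass 70% of its speed; a pose out of reach is approached as far as the arm can. A call with a gripper value outside its range is refused whole. The fingers move at their own pace and stop on an object; "grip_force" is the grip in N (left out, the last holds). Time passes only in rows, so rows that repeat a pose let the fingers close. It gives the time, the measured TCP pose, the force and the opening at its end, in the units of the state.
- env.observe(): the state, without advancing time (a new reading comes with each control period).
- env.get_image(name): name is "scene" or "side" or "wrist"; returns a dict with "image" (420x560x3 uint8, red, green, blue), "fov_y" (degrees; the focal length in pixels is half the picture's height over the tangent of half this angle, whatever the lens; pixels are square), "cx", "cy" (the principal point, pixels), "R" (3x3) and "t" (3): a world point X has camera coordinates R X + t. Camera axes: x right, y down, z forward; pixel columns grow to the right and rows downward; lengths in m; the calibration is good to about 2 mm. A picture is of the moment at which its call begins. There is no depth.
- env.close_job(): hands the job in, once; it reports no verdict.
The state is a dict: "time_s": time; "q": joint angles; "qvel": joint speeds; "joint_efforts": joint torques, N m; "position": TCP position; "tool_rot": TCP orientation; "ft_force": force on the tool from outside, world axes, zero at the start; "wrist_torque": the same for the moment, N m; "grip_width": finger opening in m.
Only numpy, scipy, OpenCV 4.12 (cv2) and the standard library are available. Lean on these libraries where they do the work, as an engineer would, in place of code of your own. Each camera call takes 0.05 s, during which the arm holds its last target. There are 200 camera calls.

TASK

Pick up the larger of the two red-handled try squares and press it, flat on the plate of the corner jig, fully home into the jig's inside corner: stock flush along the blue fence, blade pushing the yellow sprung fence out until that lies flush along it. Keep pressing firmly into both fences and finish while still holding it there, without letting go. Leave the smaller square, the dropper bottle and the screw cup where they are.

Things in the scene. Friction and masses are not known exactly. Their poses are not given: they have to be found in the camera images.
- large_square: larger try square lying flat (mm): dark steel stock with red grip on top, bright thin blade at right angles at one end. Origin: outside heel corner, underside; z up. Stock 90 x 20 x 16 high: own x -90 to 0, y 0 to 20. Blade 24 x 5 thick, own x -24 to 0, out to y = 110, from z = 5 to 10. Outside faces: stock y = 0, blade x = 0. 0.24 to 0.39 kg.
- large_grip (a point): middle of the larger square's red grip, on its top face: 50 mm along own -x, 10 along y and 43 up from the square's origin. Grip 56 long (along x), 14 wide, from z = 16 to 43: pinch from above across the 14 mm, tips above z = 14 so that they clear the fences.
- small_square: smaller try square lying flat (mm): dark steel stock with red grip on top, bright thin blade at right angles at one end. Origin: outside heel corner, underside; z up. Stock 70 long, blade to y = 72. Its place and the larger one's may be exchanged. Not to be moved.
- corner_jig: corner jig fixed to the bench: aluminium plate (own x -150 to 22, y -24 to 141 mm) with two low fences. Origin: inside corner, at the plate's underside; plate top at z = 8 mm. Inside faces: fixed fence y = 0; swing fence x = 0 when square. Home: the large square's origin at own (0, 0, 8) mm, axes parallel; so press toward own +x and -y.
- fixed_fence: blue bar 150 x 20 mm, 12 mm high above the plate, along the jig's x (jig x -145 to 5, y -20 to 0). Origin: the inside corner on the plate's top; axes as the jig's.
- hinge_post: round steel pivot post of the swing fence, 8 mm radius, 16 mm high, fixed at jig (8, 12) mm; its side is tangent to jig x = 0, so the blade's heel stops against it. Origin on its axis at the plate's top.
- swing_fence: yellow bar, 12 mm wide and high, reaching 117 mm along own y from the pivot post; inside face own x = -8 mm. Origin on the pivot axis, plate's top; axes parallel to the jig's when square. A spring turns it inward over the plate to a stop at 0.25 rad (counter-clockwise from above); back to square takes 0.24 N m (2.3 N at the blade's end); it can go 0.1 rad beyond.
- flux_bottle: brown dropper bottle, 33 mm diameter, 92 mm high; origin centre of its underside. Bystander.
- screw_cup: small white open cup, 45 mm diameter, 18 mm high; origin centre of its underside. Bystander.

How it is judged:
By the outcome, as a careful person would: the job done as asked, in the order asked, and still so for the second after the job is handed in, while the arm keeps its last pose, push and grip.
It also fails if it takes over 43 s, if anything falls off the work surface, if the arm or the gripper's body presses on something with over 40 N, if the wrist force passes 120 N, or if a joint passes its speed limit or range.

## Working session

There is one attempt and no reset: what is moved stays moved. The work goes in short steps, Python scripts to look and compute and a tool call to move; the robot and the scene stay as the last step left them, time stands still between calls to the robot, and variables do not carry over. Pictures are saved under pics/ and viewed, on a budget of 10 in all, crops included, one or two more only if the job needs it, and the job is handed in when it is done.

Besides the shell and the picture viewer there is one more tool, called after "Request:" in YAML: its name, and indented under it one key for each argument. carry_out: Moves the arm, as the interface text tells. Its arguments: {"type":"object","properties":{"motion":{"type":"array","items":{"type":"array","items":{"type":"array","items":{"type":"number"}}}},"grip_force":{"type":"number"}},"required":["motion"]}

```bash
ls; mkdir -p pics
cat > h.py <<'E'
import numpy as np, cv2
from rig import env
def snap(n,f):
    d=env.get_image(n); cv2.imwrite('pics/'+f,d['image'][:,:,::-1]); np.savez('pics/'+f[:-4]+'.npz',**d); return d
def ray(d,uv):
    f=210/np.tan(np.radians(float(d['fov_y']))/2)
    uv=np.atleast_2d(np.array(uv,float))
    c=np.c_[(uv[:,0]-d['cx'])/f,(uv[:,1]-d['cy'])/f,np.ones(len(uv))]
    R=np.array(d['R']);return -R.T@np.array(d['t']),c@R
def onz(d,uv,z):
    o,r=ray(d,uv); return o+r*((z-o[2])/r[:,2])[:,None]
def proj(d,X):
    f=210/np.tan(np.radians(float(d['fov_y']))/2)
    c=np.atleast_2d(X)@np.array(d['R']).T+np.array(d['t'])
    return np.c_[c[:,0]/c[:,2]*f+d['cx'],c[:,1]/c[:,2]*f+d['cy']]
E
python3 - <<'E'
from h import *
np.set_printoptions(precision=4,suppress=True)
for k,v in env.observe().items(): print(k,np.array(v).tolist())
for n in('scene','side','wrist'):
    d=snap(n,n+'0.png'); print(n,d['fov_y'],onz(d,[[280,210]],0), -np.array(d['R']).T@d['t'])
a=cv2.imread('pics/scene0.png');b=cv2.imread('pics/side0.png')
E
```

```text
pics
time_s 0.0
q [-79.71674612238094, 21.842222842156954, 74.38684097000422, 0.0004138075643418259, 83.86096371951362, -12.335088987740882]
qvel [0.0026879707035870433, 0.0008506585820602432, 0.04665683242890485, 0.004383982887020056, 0.0642659757752133, 0.04181851449744084]
joint_efforts [0.0011190543591510504, -44.84629511833191, -23.128026723861694, -0.0001228894507221412, 0.004703701415564865, 5.9528881024562e-06]
position [0.2114758056608539, -0.5073934128099263, 0.2416879494977188]
tool_rot [[-0.0002734302663082112, 0.3845899347984628, -0.9230874862588073], [0.0015473190808889638, -0.923086253024782, -0.38458987932644556], [-0.9999987655190139, -0.0015334693939416863, -0.00034268362444146537]]
ft_force [0.16174789786036384, 0.5313215278152779, -0.22302494790272123]
wrist_torque [-0.0016773564850589193, -0.02168751195139505, -0.055808956809512665]
grip_width 0.08547376031969124
scene 55.191681198895594 [[0.6308 0.038  0.    ]] [0.0105 0.3666 0.5688]
side 52.147968506490024 [[ 0.7053 -0.0139  0.    ]] [-0.0072  0.4466  0.5139]
wrist 67.15601461859345 [[ 0.1764 -0.5204  0.    ]] [ 0.276  -0.4817  0.3732]
```

View pics/scene0.png

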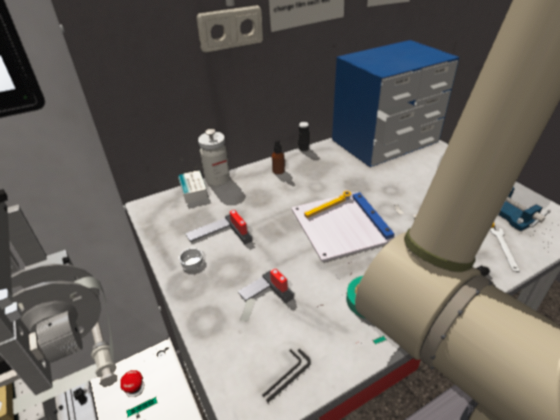

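View pics/side0.png

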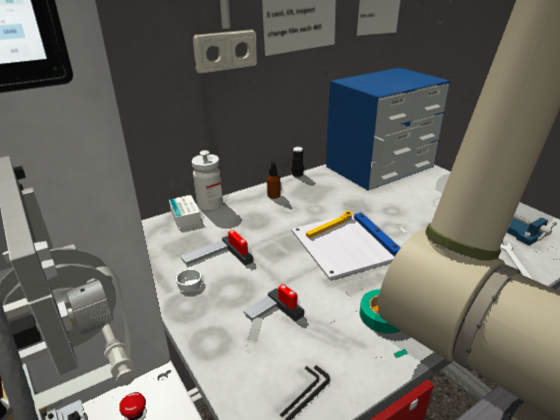

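Scene view: two red-grip squares, farther one at about (238,225) and nearer one at (280,285). The jig plate is at (343,222), with the yellow fence at (328,204), the blue fence at (372,215), the cup at (192,260) and the bottle at (278,160).

Run:
```python
from h import *
np.set_printoptions(precision=4,suppress=True)
for n in('scene0','side0'):
    d=np.load(f'pics/{n}.npz'); im=d['image']; hsv=cv2.cvtColor(im,cv2.COLOR_RGB2HSV)
    H,S,V=[hsv[...,i].astype(int) for i in range(3)]
    ms={'red':((H<6)|(H>174))&(S>150)&(V>90),'yel':(H>17)&(H<30)&(S>150)&(V>110),'blu':(H>100)&(H<120)&(S>150)&(V>60)}
    for k,m in ms.items():
        m=m.astype(np.uint8); m[:185]=0
        nn,l,st,c=cv2.connectedComponentsWithStats(m)
        for i in range(1,nn):
            if st[i,4]>80:
                ys,xs=np.where(l==i); r=cv2.minAreaRect(np.c_[xs,ys].astype(np.float32))
                print(n,k,c[i],st[i,4],'box',cv2.boxPoints(r).round(1).tolist(),'pos',onz(d,[c[i]],.03 if k=='red' else .018)[0])
    print(onz(d,[[190,237],[240,294]] if n=='scene0' else [[184,258],[248,312]],.01)[:,:2])
    print('plate',onz(d,[[293,205],[328,258],[390,240]] if n=='scene0' else [[292,228],[329,277],[395,258]],.008)[:,:2])
```

```text
scene0 red [238.0492 222.2022] 183 box [[227.0, 214.3000030517578], [234.3000030517578, 208.8000030517578], [249.8000030517578, 229.39999389648438], [242.39999389648438, 234.89999389648438]] pos [0.6086 0.1486 0.03  ]
scene0 red [278.3474 280.6211] 190 box [[266.0, 276.0], [274.5, 267.5], [290.5, 283.5], [282.0, 292.0]] pos [0.4287 0.154  0.03  ]
scene0 red [130.9662 380.9846] 325 box [[121.0, 371.0], [141.0, 371.0], [141.0, 391.0], [121.0, 391.0]] pos [0.3752 0.4214 0.03  ]
scene0 yel [327.2276 204.4715] 246 box [[304.20001220703125, 212.39999389648438], [348.29998779296875, 189.8000030517578], [351.3999938964844, 195.6999969482422], [307.20001220703125, 218.3000030517578]] pos [ 0.5734 -0.0499  0.018 ]
scene0 blu [372.8454 215.183 ] 317 box [[352.5, 196.1999969482422], [358.0, 191.60000610351562], [392.3999938964844, 232.89999389648438], [386.8999938964844, 237.39999389648438]] pos [ 0.4924 -0.1113  0.018 ]
[[0.6401 0.2447]
 [0.4523 0.2188]]
plate [[ 0.6223  0.0089]
 [ 0.4459  0.0358]
 [ 0.4226 -0.099 ]]
side0 red [237.5487 242.5379] 277 box [[223.5, 236.5], [232.0, 228.0], [251.5,
[... 463 characters left out ...]
e0 red [131.7681 404.5145] 414 box [[117.0999984741211, 398.20001220703125], [142.5, 391.8999938964844], [147.5, 412.1000061035156], [122.0999984741211, 418.5]] pos [0.3757 0.4225 0.03  ]
side0 yel [328.633  224.3258] 267 box [[305.5, 232.1999969482422], [350.29998779296875, 208.6999969482422], [354.0, 215.8000030517578], [309.29998779296875, 239.3000030517578]] pos [ 0.574  -0.0508  0.018 ]
side0 blu [377.0806 233.1503] 459 box [[352.79998779296875, 216.3000030517578], [359.20001220703125, 209.5], [399.8999938964844, 247.6999969482422], [393.6000061035156, 254.5]] pos [ 0.4929 -0.1119  0.018 ]
[[0.6461 0.2448]
 [0.4526 0.2137]]
plate [[ 0.6181  0.0126]
 [ 0.4492  0.0479]
 [ 0.4224 -0.0918]]
```

Run:
```python
import cv2
a=cv2.imread('pics/scene0.png')[180:315,170:400]
cv2.imwrite('pics/crop0.png',cv2.resize(a,None,fx=3.47,fy=3.47,interpolation=cv2.INTER_CUBIC))
```

```text
(no output)
```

View pics/crop0.png

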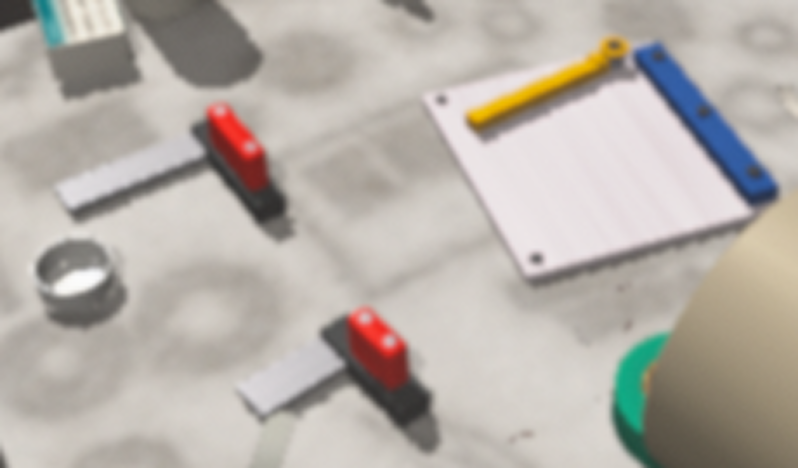

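```bash
cat >> h.py <<'E'
from scipy.spatial.transform import Rotation as Ro
def toolR(yaw):  # tool y = -(own y) of an object with this yaw (deg), pointing down
    c,s=np.cos(np.radians(yaw)),np.sin(np.radians(yaw))
    return np.array([[0,s,-c],[0,-c,-s],[-1,0,0.]])
def plan(p,yaw):
    s=env.observe();R=np.array(s['tool_rot'])
    print('t',round(s['time_s'],2),'at',np.round(s['position'],4),'F',np.round(s['ft_force'],1),'w',round(s['grip_width'],4),
     'shift cm',np.round(R.T@(np.array(p)-s['position'])*100,2),'rotvec',np.round(Ro.from_matrix(R.T@toolR(yaw)).as_rotvec(),3))
E
python3 - <<'E'
from h import *
for n,e in(('scene0',[[304.2,212.4],[348.3,189.8],[386.9,237.4],[352.5,196.2],[227,214.3],[242.4,234.9]]),('side0',[[305.5,232.2],[350.3,208.7],[393.6,254.5],[352.8,216.3],[223.5,236.5],[243,256]])):
    d=np.load(f'pics/{n}.npz'); p=onz(d,e,.02)[:,:2]
    for a,b in((1,0),(3,2),(4,5)):
        v=p[b]-p[a];print(n,np.degrees(np.arctan2(v[1],v[0])),np.linalg.norm(v))
plan([.59,.15,.26],-5)
E
```

```text
scene0 97.17406736088356 0.13071500067940703
scene0 170.178407346589 0.14582915320587472
scene0 -179.6604067911489 0.07676892205069721
side0 98.0227018179989 0.13887080179729652
side0 169.45538551018046 0.1483766175487754
side0 -179.05355861240648 0.07870707407464012
t 0.15 at [ 0.2115 -0.5075  0.2419] F [-0.5  0.2  0. ] w 0.0854 shift cm [ -1.75 -46.13 -60.23] rotvec [0.482 0.    0.001]
```

Request:
carry_out:
  motion:
    - [[-1.75,-46.1,-60.2,0.395,0,0,8.5],[-1.75,-46.1,-60.2,0.395,0,0,8.5],[-1.75,-46.1,-60.2,0.395,0,0,8.5],[-1.75,-46.1,-60.2,0.395,0,0,8.5],[-1.75,-46.1,-60.2,0.395,0,0,8.5]]

```text
time_s: 0.57
position: [0.3152, -0.3267, 0.247]
tool_rot: [[-0.0, -0.003, -1.0], [0.0, -1.0, 0.003], [-1.0, -0.0, 0.0]]
ft_force: [1.7, -0.1, 0.8]
grip_width: 0.0847
```

```bash
python3 -c "
from h import *
plan([.59,.15,.26],0);print(env.observe()['tool_rot'])"
```

```text
t 0.57 at [ 0.3152 -0.3267  0.247 ] F [ 1.7 -0.1  0.8] w 0.0847 shift cm [ -1.29 -47.74 -27.36] rotvec [-0.003  0.     0.   ]
[[-9.17203778e-05 -2.61451444e-03 -9.99996578e-01]
 [ 4.02195486e-04 -9.99996501e-01  2.61447735e-03]
 [-9.99999915e-01 -4.01954309e-04  9.27716028e-05]]
```

Tool axes are now simple: shift (x,y,z) = (down, −world y, −world x).

Request:
carry_out:
  motion:
    - [[-1.3,-47.7,-27.4,0,0,0,8.5],[-1.3,-47.7,-27.4,0,0,0,8.5],[-1.3,-47.7,-27.4,0,0,0,8.5],[-1.3,-47.7,-27.4,0,0,0,8.5],[-1.3,-47.7,-27.4,0,0,0,8.5]]

```text
time_s: 0.98
position: [0.419, -0.146, 0.2521]
tool_rot: [[0.0, -0.0, -1.0], [-0.0, -1.0, 0.0], [-1.0, 0.0, -0.0]]
ft_force: [1.4, -1.0, 0.1]
grip_width: 0.0851
```

Request:
carry_out:
  motion:
    - [[-0.8,-28.0,-16.0,0,0,0,8.5],[-0.8,-28.0,-16.0,0,0,0,8.5],[-0.8,-28.0,-16.0,0,0,0,8.5],[-0.8,-28.0,-16.0,0,0,0,8.5],[-0.8,-28.0,-16.0,0,0,0,8.5]]

```text
time_s: 1.4
position: [0.5224, 0.035, 0.2572]
tool_rot: [[-0.0, 0.0, -1.0], [-0.0, -1.0, -0.0], [-1.0, 0.0, 0.0]]
ft_force: [-0.1, -0.6, -0.2]
grip_width: 0.0853
```

```bash
python3 -c "
from h import *
plan([.59,.15,.26],0)"
```

```text
t 1.4 at [0.5224 0.035  0.2572] F [-0.1 -0.6 -0.2] w 0.0853 shift cm [ -0.29 -11.5   -6.76] rotvec [ 0.  0. -0.]
```

```bash
python3 -c "
from h import *
snap('wrist','w1.png')"
```

Request:
carry_out:
  motion:
    - [[-0.3,-11.5,-6.8,0,0,0,8.5],[-0.3,-11.5,-6.8,0,0,0,8.5],[-0.3,-11.5,-6.8,0,0,0,8.5],[-0.3,-11.5,-6.8,0,0,0,8.5],[-0.3,-11.5,-6.8,0,0,0,8.5]]

```text
time_s: 1.87
position: [0.5904, 0.1499, 0.2591]
tool_rot: [[-0.001, 0.003, -1.0], [0.0, -1.0, -0.003], [-1.0, -0.0, 0.001]]
ft_force: [-0.3, -0.8, -1.0]
grip_width: 0.0849
```

```bash
python3 -c "
from h import *
snap('wrist','w2.png')
plan([.59,.15,.26],0)"
```

```text
t 1.92 at [0.5898 0.1483 0.2594] F [-1.  -0.4  0.2] w 0.0851 shift cm [-0.06 -0.17 -0.02] rotvec [ 0.001  0.001 -0.   ]
```

View pics/w1.png

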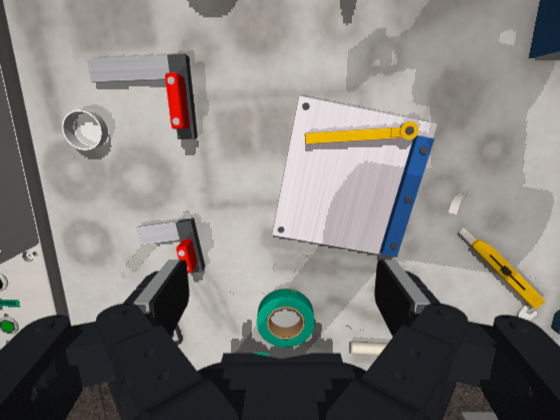

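View pics/w2.png

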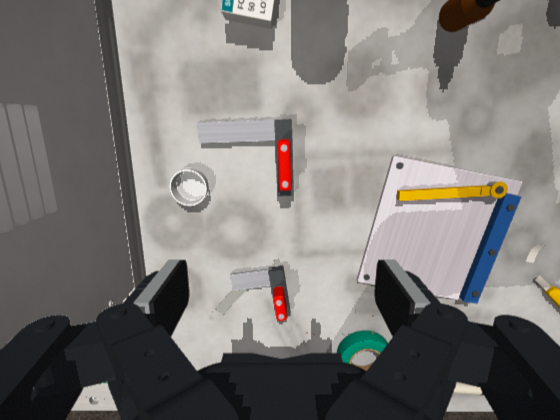

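w2 shows the larger square with its heel at (292,121) and grip at (284,165). The jig's hinge post is at (499,190), with the blue fence at (490,248) to its right. w1 shows the same layout, with the post at (409,130). Now I'll measure from both.

Run:
```python
from h import *
np.set_printoptions(precision=4,suppress=True)
for n in('w1','w2'):
    d=np.load(f'pics/{n}.npz'); im=d['image']; hsv=cv2.cvtColor(im,cv2.COLOR_RGB2HSV)
    print(n,-np.array(d['R']).T@d['t'],np.array(d['R']).round(3).tolist())
    H,S,V=[hsv[...,i].astype(int) for i in range(3)]
    ms={'red':((H<6)|(H>174))&(S>170)&(V>90),'yel':(H>17)&(H<30)&(S>150)&(V>110),'blu':(H>100)&(H<120)&(S>150)&(V>60)}
    for k,m in ms.items():
        m=m.astype(np.uint8)
        if n=='w1': m[:,445:]=0
        nn,l,st,c=cv2.connectedComponentsWithStats(m)
        for i in range(1,nn):
            if st[i,4]>250:
                ys,xs=np.where(l==i); b=cv2.boxPoints(cv2.minAreaRect(np.c_[xs,ys].astype(np.float32)))
                z={'red':.043,'yel':.02,'blu':.02}[k]
                P=onz(d,b,z)[:,:2]; e=P[1]-P[0]; f=P[2]-P[1]; L=e if e@e>f@f else f
                print(k,st[i,4],'ctr',P.mean(0),'len',np.linalg.norm(e),np.linalg.norm(f),'ang',np.degrees(np.arctan2(L[1],L[0])), 'px',b.round().tolist())
    post={'w1':[409,130],'w2':[499,190]}[n]; print('post',onz(d,[post],.024)[0,:2])
    pc={'w1':[[299,95],[272,237]],'w2':[[393,155],[358,281]]}[n]; P=onz(d,pc,.008)[:,:2]; v=P[0]-P[1];print('plate left edge',P,np.linalg.norm(v),np.degrees(np.arctan2(v[1],v[0])))
    hl={'w1':[[188,53],[197,138]],'w2':[[293,120],[294,200]]}[n]; P=onz(d,hl,.016)[:,:2]; v=P[0]-P[1];print('stock outer edge',P,np.linalg.norm(v),np.degrees(np.arctan2(v[1],v[0])))
```

```text
w1 [0.5923 0.0343 0.3885] [[-0.001, -1.0, -0.001], [-0.962, 0.0, 0.273], [-0.273, 0.001, -0.962]]
red 638 ctr [0.6107 0.1458] len 0.017324348412393005 0.055177497003360325 ang 176.51812810325458 px [[165.0, 72.0], [182.0, 72.0], [183.0, 128.0], [166.0, 128.0]]
red 341 ctr [0.436  0.1488] len 0.019264445099941813 0.04249740644116534 ang -176.84940793214113 px [[175.0, 241.0], [191.0, 238.0], [196.0, 271.0], [180.0, 274.0]]
yel 1206 ctr [ 0.5777 -0.0554] len 0.1259606984934281 0.01900000406410833 ang -87.7490097715091 px [[305.0, 126.0], [417.0, 122.0], [418.0, 139.0], [305.0, 143.0]]
blu 1989 ctr [ 0.5003 -0.1133] len 0.14861772212391633 0.022060011366368388 ang -11.385827683363479 px [[378.0, 252.0], [415.0, 133.0], [433.0, 139.0], [396.0, 258.0]]
post [ 0.5806 -0.108 ]
plate left edge [[0.6187 0.0147]
 [0.4469 0.0469]] 0.17472891089775155 -10.598980398742002
stock outer edge [[0.6607 0.135 ]
 [0.5715 0.1319]] 0.08927878568975416 1.9949600501797369
w2 [0.6604 0.1494 0.3904] [[0.002, -1.0, -0.001], [-0.962, -0.003, 0.274], [-0.274, 0.0, -0.962]]
red 553 ctr [0.6116 0.1469] len 0.012890340611374881 0.056007247301759475 ang -179.43776983758656 px [[278.0, 139.0], [290.0, 139.0], [290.0, 190.0], [278.0, 190.0]]
red 316 ctr [0.4388 0.1517] len 0.014190052637131927 0.04833927287174016 ang -172.15387432754238 px [[271.0, 287.0], [283.0, 285.0], [288.0, 319.0], [276.0, 321.0]]
yel 1151 ctr [ 0.5778 -0.055 ] len 0.12934554480966617 0.018924900019501017 ang -87.96258906968136 px [[398.0, 185.0], [507.0, 182.0], [507.0, 197.0], [398.0, 200.0]]
blu 1964 ctr [ 0.5016 -0.1111] len 0.14935593600667202 0.025151450333350124 ang -11.923016896057753 px [[457.0, 298.0], [502.0, 190.0], [520.0, 197.0], [475.0, 305.0]]
post [ 0.5801 -0.1078]
plate left edge [[0.6191 0.016 ]
 [0.4511 0.0464]] 0.17069166849620024 -10.258293363549765
stock outer edge [[0.6592 0.1366]
 [0.5652 0.1343]] 0.0940361565002208 1.4547921694798427
```

```bash
python3 -c "
from h import *
plan([.611,.146,.075],0.7)"
```

```text
t 1.92 at [0.5898 0.1483 0.2594] F [-1.  -0.4  0.2] w 0.0851 shift cm [18.43  0.23 -2.14] rotvec [-0.011  0.001 -0.   ]
```

Request:
carry_out:
  motion:
    - [[18.4,0.3,-2.1,-0.011,0,0,4.5],[18.4,0.3,-2.1,-0.011,0,0,4.5],[18.4,0.3,-2.1,-0.011,0,0,4.5],[18.4,0.3,-2.1,-0.011,0,0,4.5],[18.4,0.3,-2.1,-0.011,0,0,4.5]]

```text
time_s: 2.33
position: [0.6085, 0.1427, 0.0713]
tool_rot: [[-0.007, 0.009, -1.0], [-0.001, -1.0, -0.009], [-1.0, 0.001, 0.007]]
ft_force: [0.1, 0.5, 0.0]
grip_width: 0.045
```

```bash
python3 -c "
from h import *
d=snap('wrist','w3.png')
plan([.611,.146,.028],0.7)"
```

```text
t 2.38 at [0.608  0.1426 0.0696] F [-1.2 -0.8 -2.8] w 0.0453 shift cm [ 4.15 -0.34 -0.35] rotvec [-0.004  0.011 -0.001]
```

View pics/w3.png

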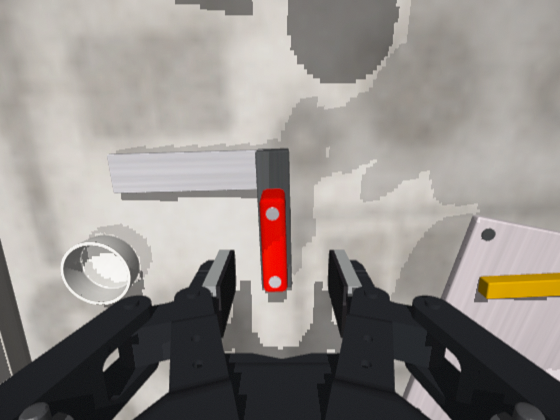

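The grip sits between the jaws, with rivets at (272,213) and (275,283), and the cup at (100,270) is clear of the fingers.

```bash
python3 -c "
from h import *
d=np.load('pics/w3.npz');P=onz(d,[[272,213],[275,283]],.043);print(P,P.mean(0));v=P[0]-P[1];print(np.degrees(np.arctan2(v[1],v[0])))
P=onz(d,[[289,150],[110,152]],.016);print(P)
plan([.611,.146,.028],0.7)"
```

```text
[[0.63064564 0.14725921 0.043     ]
 [0.58948605 0.14558236 0.043     ]] [0.61006584 0.14642078 0.043     ]
2.3329575774701525
[[0.66077248 0.1381483  0.016     ]
 [0.65877454 0.24240673 0.016     ]]
t 2.38 at [0.608  0.1426 0.0696] F [-1.2 -0.8 -2.8] w 0.0453 shift cm [ 4.15 -0.34 -0.35] rotvec [-0.004  0.011 -0.001]
```

Request:
carry_out:
  motion:
    - [[2.5,-0.2,-0.15,-0.012,0,0,4.5],[4.1,-0.2,-0.15,-0.012,0,0,4.5],[4.1,-0.2,-0.15,-0.012,0,0,4.5],[4.1,-0.2,-0.15,-0.012,0,0,4.5]]

```text
time_s: 2.72
position: [0.6124, 0.1458, 0.0363]
tool_rot: [[0.0, 0.022, -1.0], [-0.0, -1.0, -0.022], [-1.0, 0.0, -0.0]]
ft_force: [0.1, -0.6, -0.1]
grip_width: 0.0448
```

```bash
python3 -c "
from h import *
plan([.610,.1462,.028],1.2)"
```

```text
t 2.72 at [0.6124 0.1458 0.0363] F [ 0.1 -0.6 -0.1] w 0.0448 shift cm [ 0.83 -0.04  0.23] rotvec [ 0.001 -0.    -0.   ]
```

Request:
carry_out:
  motion:
    - [[0.8,0,0.2,0,0,0,4.5],[0.8,0,0.2,0,0,0,2.5],[0.8,0,0.2,0,0,0,1.0],[0.8,0,0.2,0,0,0,0.5],[0.8,0,0.2,0,0,0,0.5]]
  grip_force: 80

```text
time_s: 3.13
position: [0.6107, 0.1469, 0.0282]
tool_rot: [[0.001, 0.023, -1.0], [0.0, -1.0, -0.023], [-1.0, -0.0, -0.001]]
ft_force: [-1.3, 1.6, 6.1]
grip_width: 0.0126
```

Request:
carry_out:
  motion:
    - [[0,0,0,0,0,0,0.5],[0,0,0,0,0,0,0.5],[0,0,0,0,0,0,0.5],[0,0,0,0,0,0,0.5]]
  grip_force: 80

```text
time_s: 3.47
position: [0.6107, 0.1469, 0.0282]
tool_rot: [[0.001, 0.023, -1.0], [0.0, -1.0, -0.023], [-1.0, 0.0, -0.001]]
ft_force: [-1.1, 0.4, 6.8]
grip_width: 0.0123
```

Request:
carry_out:
  motion:
    - [[-2,0,0,0,0,0,0.5],[-5,0,0,0,0,0,0.5],[-8,0,0,0,0,0,0.5],[-8,0,0,0,0,0,0.5],[-8,0,0,0,0,0,0.5]]
  grip_force: 110

```text
time_s: 3.88
position: [0.6107, 0.1468, 0.1081]
tool_rot: [[0.002, 0.023, -1.0], [0.0, -1.0, -0.023], [-1.0, 0.0, -0.002]]
ft_force: [0.7, -0.4, -3.8]
grip_width: 0.012
```

Run:
```python
from h import *
O=np.array([.571,-.117]);a=np.radians(-11);R=np.array([[np.cos(a),-np.sin(a)],[np.sin(a),np.cos(a)]])
p=O+R@np.array([-.050-.045,.010+.012]);print(p)
plan([*p,.10],-11)
```

```text
[ 0.48194322 -0.07727735]
t 3.88 at [0.6107 0.1468 0.1081] F [ 0.7 -0.4 -3.8] w 0.012 shift cm [ 0.78 22.11 13.38] rotvec [ 0.215 -0.002  0.   ]
```

Request:
carry_out:
  motion:
    - [[0,3,1.8,0.03,0,0,0.5],[0,6,3.6,0.06,0,0,0.5],[0,9,5.4,0.09,0,0,0.5],[0,12,7.2,0.12,0,0,0.5],[0,14.5,8.8,0.15,0,0,0.5]]

```text
time_s: 4.3
position: [0.5235, -0.0015, 0.1053]
tool_rot: [[-0.004, -0.128, -0.992], [0.001, -0.992, 0.128], [-1.0, -0.0, 0.004]]
ft_force: [0.2, -0.8, -2.7]
grip_width: 0.0121
```

Run:
```python
from h import *
plan([.482,-.077,.10],-11)
```

```text
t 4.3 at [ 0.5235 -0.0015  0.1053] F [ 0.2 -0.8 -2.7] w 0.0121 shift cm [0.54 8.02 3.14] rotvec [ 0.063  0.004 -0.   ]
```

Request:
carry_out:
  motion:
    - [[0.1,3,1.2,0.03,0,0,0.5],[0.2,6,2.4,0.06,0,0,0.5],[0.3,8,3.2,0.064,0,0,0.5],[0.4,8,3.2,0.064,0,0,0.5],[0.4,8,3.2,0.064,0,0,0.5]]

```text
time_s: 4.72
position: [0.4827, -0.0759, 0.1017]
tool_rot: [[-0.003, -0.192, -0.981], [0.001, -0.981, 0.192], [-1.0, -0.001, 0.003]]
ft_force: [-0.3, -0.4, -4.3]
grip_width: 0.0118
```

Run:
```python
from h import *
d=snap('wrist','w4.png'); snap('side','s4.png')
plan([.482,-.077,.10],-11)
```

```text
t 4.82 at [ 0.4836 -0.0749  0.1023] F [-0.6 -0.6 -3.5] w 0.012 shift cm [0.23 0.24 0.12] rotvec [0.001 0.002 0.001]
```

View pics/w4.png

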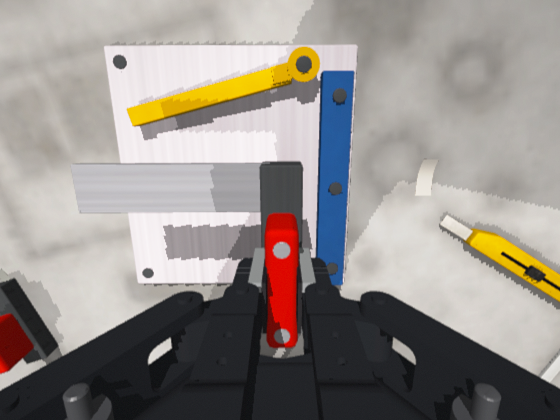

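The square is level in the grip above the plate. Its blade edge is along row 163, the post is at (303,64), the blue fence's inner edge is at column ~320, and the plate's far edge is along row 45.

Run:
```python
from h import *
np.set_printoptions(precision=4,suppress=True)
d=np.load('pics/w4.npz'); im=d['image']; hsv=cv2.cvtColor(im,cv2.COLOR_RGB2HSV)
H,S,V=[hsv[...,i].astype(int) for i in range(3)]
m=(H>100)&(H<120)&(S>130)&(V>60)
L=[];Rr=[]
for r in range(80,240,4):
    xs=np.where(m[r,300:370])[0]+300
    if len(xs)>10: L.append([xs[0],r]);Rr.append([xs[-1]+1,r])
for nm,q in(('inner',L),('outer',Rr)):
    P=onz(d,q,.020)[:,:2]; c=np.polyfit(P[:,0],P[:,1],1); print(nm,'ang',np.degrees(np.arctan(c[0])),'resid',np.abs(np.polyval(c,P[:,0])-P[:,1]).max(),'y at .5',np.polyval(c,.5))
g=V
# plate far edge & blade far edge: strongest vertical gradient per column
gray=cv2.GaussianBlur(cv2.cvtColor(im,cv2.COLOR_RGB2GRAY),(3,3),0).astype(float); dy=np.gradient(gray,axis=0)
for nm,cols,(a,b),z in(('plate',range(120,280,6),(38,52),.008),('plate2',range(320,352,4),(38,52),.008),('bladeonbg',range(78,102,3),(157,170),.083),('blade',range(150,255,6),(157,170),.083)):
    q=[[c,a+np.argmax(np.abs(dy[a:b,c]))] for c in cols]; P=onz(d,q,z)[:,:2]; c=np.polyfit(P[:,1],P[:,0],1); print(nm,'yaw',-np.degrees(np.arctan(c[0])),'x at y=-.1',np.polyval(c,-.1),[k[1] for k in q][::4])
print('post',onz(d,[[303.5,64]],.024)[0,:2])
# stock right edge on square
P=onz(d,[[302,165],[303,240]],.016+.074);v=P[0]-P[1];print('stock',P,np.degrees(np.arctan2(v[1],v[0])))
```

```text
inner ang -10.842317781181803 resid 0.0003600169886312926 y at .5 -0.10550241719861796
outer ang -10.920148719418522 resid 0.00039961176448082003 y at .5 -0.12570248171720508
plate yaw -11.140166211722466 x at y=-.1 0.5957859772773247 [np.int64(45), np.int64(45), np.int64(45), np.int64(45), np.int64(45), np.int64(45), np.int64(45)]
plate2 yaw -11.140426854952704 x at y=-.1 0.5963797093521199 [np.int64(44), np.int64(44)]
bladeonbg yaw -11.106536224642499 x at y=-.1 0.529366783357993 [np.int64(162), np.int64(162)]
blade yaw -11.10653622464089 x at y=-.1 0.5293667833579956 [np.int64(162), np.int64(162), np.int64(162), np.int64(162), np.int64(162)]
post [ 0.5801 -0.109 ]
stock [[ 0.5299 -0.0951  0.09  ]
 [ 0.4941 -0.0892  0.09  ]] -9.328802938519317
```

Request:
carry_out:
  motion:
    - [[2,0.4,0,0,0,0,0.5],[4,0.8,0,0,0,0,0.5],[5.5,0.9,0,0,0,0,0.5],[6.1,0.9,0,0,0,0,0.5],[6.1,0.9,0,0,0,0,0.5]]

```text
time_s: 5.23
position: [0.4817, -0.0833, 0.0409]
tool_rot: [[-0.003, -0.189, -0.982], [0.001, -0.982, 0.189], [-1.0, -0.001, 0.003]]
ft_force: [0.8, -0.8, -4.0]
grip_width: 0.0123
```

Run:
```python
from h import *
plan([.5228,-.0996,.0362],-11)
```

```text
t 5.23 at [ 0.4817 -0.0833  0.0409] F [ 0.8 -0.8 -4. ] w 0.0123 shift cm [ 0.45  0.82 -4.34] rotvec [0.002 0.003 0.001]
```

Request:
carry_out:
  motion:
    - [[0.25,0,0,0.001,0.003,0,0.5],[0.45,0,0,0.001,0.003,0,0.5],[0.5,0,0,0.001,0.003,0,0.5],[0.5,0,0,0.001,0.003,0,0.5]]

```text
time_s: 5.57
position: [0.4823, -0.0843, 0.0376]
tool_rot: [[0.004, -0.191, -0.982], [-0.001, -0.982, 0.191], [-1.0, 0.0, -0.004]]
ft_force: [-0.6, 0.7, -3.8]
grip_width: 0.0123
```

Request:
carry_out:
  motion:
    - [[0.1,0,0,0,0,0,0.5],[0.2,0,0,0,0,0,0.5],[0.2,0,0,0,0,0,0.5]]

```text
time_s: 5.82
position: [0.4825, -0.0844, 0.0362]
tool_rot: [[0.004, -0.191, -0.982], [-0.001, -0.982, 0.191], [-1.0, 0.0, -0.005]]
ft_force: [-2.0, 1.0, 7.6]
grip_width: 0.012
```

Request:
carry_out:
  motion:
    - [[0,0.2,0,0,-0.003,0,0.5],[0,0.4,0,0,-0.003,0,0.5],[0,0.55,0,0,-0.003,0,0.5],[0,0.65,0,0,-0.003,0,0.5],[0,0.7,0,0,-0.003,0,0.5]]

```text
time_s: 6.23
position: [0.4815, -0.0907, 0.0363]
tool_rot: [[0.003, -0.192, -0.981], [0.001, -0.981, 0.192], [-1.0, -0.001, -0.002]]
ft_force: [1.9, 5.4, 6.2]
grip_width: 0.0121
```

Run:
```python
from h import *
plan([.5228,-.0996,.0362],-11); print(env.observe()['wrist_torque'])
```

```text
t 6.23 at [ 0.4815 -0.0907  0.0363] F [1.9 5.4 6.2] w 0.0121 shift cm [ 0.02  0.08 -4.22] rotvec [-0.001 -0.002  0.001]
[ 1.1744718  -0.18903901  0.02197823]
```

Request:
carry_out:
  motion:
    - [[0,0.1,0,0,0,0,0.5],[0,0.15,0,0,0,0,0.5],[0,0.2,0,0,0,0,0.5],[0,0.2,0,0,0,0,0.5]]

```text
time_s: 6.57
position: [0.4813, -0.0919, 0.0363]
tool_rot: [[0.003, -0.192, -0.981], [0.002, -0.981, 0.192], [-1.0, -0.002, -0.003]]
ft_force: [3.1, 10.5, 8.1]
grip_width: 0.0119
```

Run:
```python
from h import *
plan([.5228,-.0996,.0362],-11); print(env.observe()['wrist_torque'])
```

```text
t 6.57 at [ 0.4813 -0.0919  0.0363] F [ 3.1 10.5  8.1] w 0.0119 shift cm [ 0.02 -0.04 -4.22] rotvec [-0.001 -0.003  0.002]
[ 2.01087202 -0.49977391 -0.02723387]
```

Request:
carry_out:
  motion:
    - [[0,0,-0.7,0,0,0,0.5],[0,0,-1.4,0,0,0,0.5],[0,0,-2.1,0,0,0,0.5],[0,0,-2.8,0,0,0,0.5],[0,0,-3.4,0,0,0,0.5]]

```text
time_s: 6.98
position: [0.5098, -0.0972, 0.0363]
tool_rot: [[-0.01, -0.19, -0.982], [0.004, -0.982, 0.19], [-1.0, -0.003, 0.01]]
ft_force: [-22.8, 10.9, 26.7]
grip_width: 0.0121
```

Run:
```python
from h import *
plan([.5228,-.0996,.0362],-11); print(env.observe()['wrist_torque'])
```

```text
t 6.98 at [ 0.5098 -0.0972  0.0363] F [-22.8  10.9  26.7] w 0.0121 shift cm [-0.   -0.01 -1.32] rotvec [0.001 0.01  0.003]
[1.74085032 3.24499173 0.10623861]
```

Request:
carry_out:
  motion:
    - [[-0.1,0,0,0,0,0,0.5],[-0.1,0,0,0,0,0,0.5],[-0.1,0,0,0,0,0,0.5]]

```text
time_s: 7.23
position: [0.5115, -0.0976, 0.0365]
tool_rot: [[-0.005, -0.191, -0.982], [0.004, -0.982, 0.191], [-1.0, -0.003, 0.006]]
ft_force: [-10.0, 9.6, 9.2]
grip_width: 0.0119
```

Run:
```python
from h import *
plan([.5228,-.0996,.0362],-11); print(env.observe()['wrist_torque'])
snap('wrist','w5.png');snap('side','s5.png')
```

```text
t 7.23 at [ 0.5115 -0.0976  0.0365] F [-10.    9.6   9.2] w 0.0119 shift cm [ 0.03 -0.02 -1.15] rotvec [0.    0.006 0.003]
[1.61297176 1.49355285 0.0042536 ]
```

View pics/w5.png

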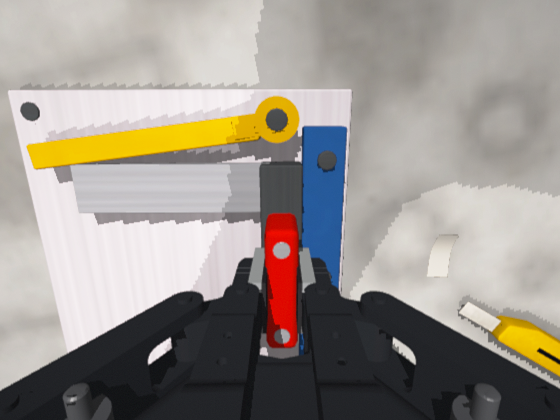

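The stock is against the blue fence (column 302). The blade tip is turning the yellow fence, and the heel is still short of the post at (277,120), so I'll keep pushing.

Request:
carry_out:
  motion:
    - [[0,0,-0.2,0,0.003,0,0.5],[0,0,-0.4,0,0.003,0,0.5],[0,0,-0.6,0,0.003,0,0.5],[0,0,-0.7,0,0.003,0,0.5],[0,0,-0.7,0,0.003,0,0.5]]

```text
time_s: 7.75
position: [0.5177, -0.0988, 0.0364]
tool_rot: [[-0.004, -0.191, -0.982], [0.004, -0.982, 0.191], [-1.0, -0.003, 0.005]]
ft_force: [-11.2, 10.1, 10.2]
grip_width: 0.0122
```

Run:
```python
from h import *
plan([.5228,-.0996,.0362],-11); print(env.observe()['wrist_torque'])
```

```text
t 7.75 at [ 0.5177 -0.0988  0.0364] F [-11.2  10.1  10.2] w 0.0122 shift cm [ 0.01 -0.01 -0.51] rotvec [0.    0.005 0.003]
[1.62317558 1.84000916 0.07101559]
```

Request:
carry_out:
  motion:
    - [[0,0,-0.2,0,0,0,0.5],[0,0,-0.4,0,0,0,0.5],[0,0,-0.5,0,0,0,0.5],[0,0,-0.6,0,0,0,0.5],[0,0,-0.6,0,0,0,0.5]]

```text
time_s: 8.17
position: [0.5233, -0.0998, 0.0364]
tool_rot: [[-0.005, -0.19, -0.982], [0.004, -0.982, 0.19], [-1.0, -0.003, 0.006]]
ft_force: [-13.9, 9.8, 11.6]
grip_width: 0.012
```

Run:
```python
from h import *
plan([.5228,-.0996,.0362],-11); print(env.observe()['wrist_torque'])
```

```text
t 8.17 at [ 0.5233 -0.0998  0.0364] F [-13.9   9.8  11.6] w 0.012 shift cm [ 0.02 -0.01  0.05] rotvec [0.    0.006 0.003]
[1.57834988 2.13232337 0.08869221]
```

Force is starting to rise at the expected home. I'll press further in both directions.

Request:
carry_out:
  motion:
    - [[0,0.05,-0.1,0,0,0,0.5],[0,0.1,-0.2,0,0,0,0.5],[0,0.1,-0.3,0,0,0,0.5],[0,0.1,-0.3,0,0,0,0.5]]

```text
time_s: 8.5
position: [0.5234, -0.0999, 0.0364]
tool_rot: [[-0.011, -0.19, -0.982], [0.007, -0.982, 0.19], [-1.0, -0.004, 0.012]]
ft_force: [-26.2, 14.0, 22.1]
grip_width: 0.012
```

Run:
```python
from h import *
plan([.5228,-.0996,.0362],-11); print(env.observe()['wrist_torque'])
d=snap('wrist','w6.png'); im=d['image']
cv2.imwrite('pics/w6c.png',cv2.resize(im[60:270,20:380,::-1],None,fx=2.2,fy=2.2,interpolation=cv2.INTER_CUBIC))
```

```text
t 8.5 at [ 0.5234 -0.0999  0.0364] F [-26.2  14.   22.1] w 0.012 shift cm [ 0.02 -0.02  0.06] rotvec [0.001 0.012 0.004]
[2.37111409 3.63249618 0.10216206]
```

View pics/w6c.png

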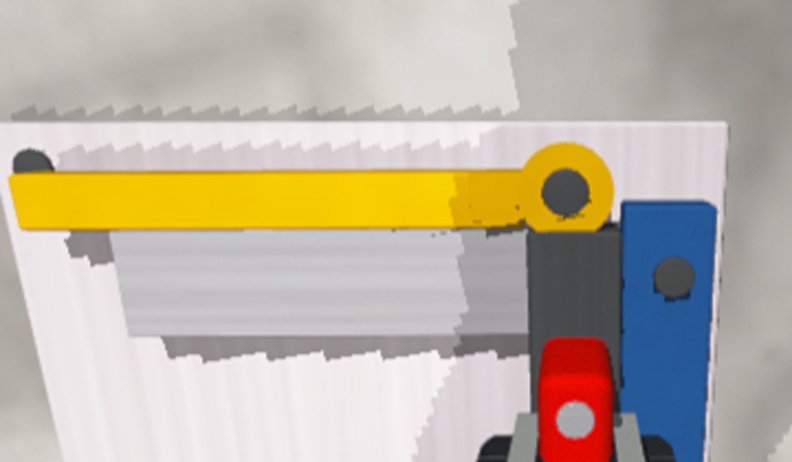

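Yellow is flush along the blade (row 231) with the heel on the post, and the stock lies against the blue. I'll take out the small tool tilt and press harder toward the blue.

Request:
carry_out:
  motion:
    - [[0,0.1,0,0,0.004,0,0.5],[0,0.2,0,0,0.008,0.002,0.5],[0,0.2,0,0,0.012,0.004,0.5],[0,0.2,0,0,0.012,0.004,0.5],[0,0.2,0,0,0.012,0.004,0.5]]

```text
time_s: 8.97
position: [0.5233, -0.1, 0.0364]
tool_rot: [[0.001, -0.19, -0.982], [0.004, -0.982, 0.19], [-1.0, -0.004, -0.0]]
ft_force: [-19.7, 24.8, 23.1]
grip_width: 0.0119
```

Run:
```python
from h import *
plan([.5228,-.0996,.0362],-11); print(env.observe()['wrist_torque'])
```

```text
t 8.97 at [ 0.5233 -0.1     0.0364] F [-19.7  24.8  23.1] w 0.0119 shift cm [ 0.02 -0.03  0.06] rotvec [ 0.    -0.     0.004]
[4.37961737 3.35097324 0.05640859]
```

Request:
carry_out:
  motion:
    - [[-0.05,0,0,0,0,0.004,0.5],[-0.1,0,0,0,0,0.006,0.5],[-0.1,0,0,0,0,0.006,0.5],[-0.1,0,0,0,0,0.006,0.5],[-0.1,0,0,0,0,0.006,0.5]]

```text
time_s: 9.38
position: [0.5233, -0.1, 0.0364]
tool_rot: [[-0.001, -0.191, -0.982], [-0.002, -0.982, 0.191], [-1.0, 0.002, 0.001]]
ft_force: [-16.7, 25.4, 12.9]
grip_width: 0.0119
```

Request:
carry_out:
  motion:
    - [[0,0,0,0,0,0,0.5],[0,0,0,0,0,0,0.5],[0,0,0,0,0,0,0.5],[0,0,0,0,0,0,0.5],[0,0,0,0,0,0,0.5]]

```text
time_s: 9.8
position: [0.5234, -0.1, 0.0364]
tool_rot: [[-0.001, -0.191, -0.982], [-0.002, -0.982, 0.191], [-1.0, 0.002, 0.001]]
ft_force: [-17.3, 24.7, 13.1]
grip_width: 0.0121
```

Run:
```python
from h import *
plan([.5228,-.0996,.0362],-11); print(env.observe()['wrist_torque'])
a=snap('scene','c7.png')['image'][180:310,170:400,::-1]
d=snap('wrist','w7.png'); im=d['image'][60:270,20:380,::-1]
cv2.imwrite('pics/m7.png',np.vstack([cv2.resize(im,(560,327),interpolation=cv2.INTER_CUBIC),cv2.resize(a,(560,270),interpolation=cv2.INTER_CUBIC)]))
```

```text
t 9.8 at [ 0.5234 -0.1     0.0364] F [-17.3  24.7  13.1] w 0.0121 shift cm [ 0.02 -0.03  0.06] rotvec [ 0.     0.001 -0.002]
[4.41791065 2.78191662 0.09113573]
```

View pics/m7.png

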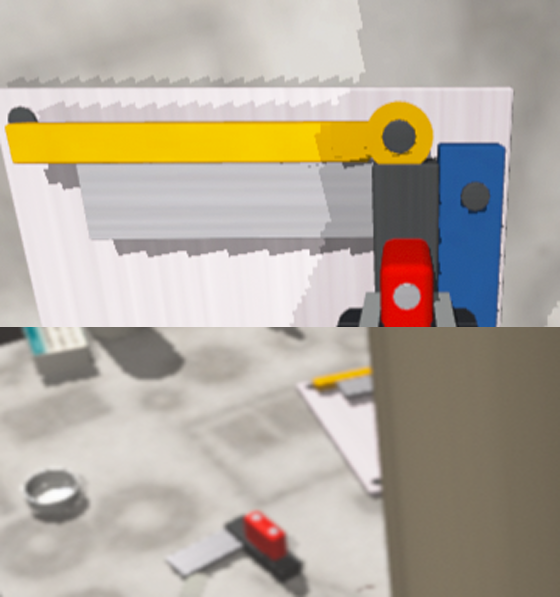

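Flush on both sides, with the cup and small square untouched. I'll add a little more push in +x, then hand in.

Request:
carry_out:
  motion:
    - [[0,0,-0.1,0,0.002,-0.002,0.5],[0,0,-0.2,0,0.005,-0.002,0.5],[0,0,-0.2,0,0.005,-0.002,0.5],[0,0,-0.2,0,0.005,-0.002,0.5],[0,0,-0.2,0,0.005,-0.002,0.5]]

```text
time_s: 10.32
position: [0.5234, -0.1, 0.0364]
tool_rot: [[-0.0, -0.19, -0.982], [0.0, -0.982, 0.19], [-1.0, -0.0, 0.0]]
ft_force: [-25.1, 24.7, 17.8]
grip_width: 0.0121
```

Request:
carry_out:
  motion:
    - [[0,0,0,0,0,0,0.5],[0,0,0,0,0,0,0.5],[0,0,0,0,0,0,0.5],[0,0,0,0,0,0,0.5],[0,0,0,0,0,0,0.5]]

```text
time_s: 10.73
position: [0.5234, -0.1, 0.0364]
tool_rot: [[-0.0, -0.19, -0.982], [0.0, -0.982, 0.19], [-1.0, -0.0, 0.0]]
ft_force: [-25.8, 25.1, 18.3]
grip_width: 0.0118
```

Steady, level, and pressing about 30 N toward +x and about 20 N toward −y in the jig's axes. Handing in.

```bash
python3 -c "
from rig import env
env.close_job()"
```

```text
the job is handed in; nothing more can be done
```

The larger square is in the jig's inside corner, and I handed the job in at about 10.8 s with the arm still gripping and pressing it.

- **Moves:** I gripped the square across its red handle and set it flat on the plate. I slid it against the blue fence, then pushed it toward the post until it stopped.
- **Fit:** The last close picture shows the yellow fence flush along the blade, the heel on the post and the stock along the blue fence. I took that picture just before a final small extra push, which did not move the square.
- **Final readings:** The tool was level and still, pressing about 30 N toward the yellow fence and 20 N toward the blue, with about 22 N down. Part of that push goes into friction, so the contact forces on the fences are somewhat lower.
- **Position check:** The final tool position was within 1 mm of the home position I worked out from the images.
- **Other objects:** The small square and the cup look unmoved in the last scene picture. I did not check the bottle again at the end, but the arm never went near it.

One thing was off along the way: while I was pushing, the tool tilted by about 0.012 rad. I corrected that before handing in.

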